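# Check the bushes of a clock movement with a gauge rod

### The arm

A 7-joint arm with a two-finger parallel gripper is mounted at the origin on the work surface. World frame = base frame: x ahead of the robot, y to its left, z up, the work surface at z = 0. Lengths are in m, angles in rad, forces in N, time in s.
With the tool pointing down it reaches from about 0.4 to 0.925 m from the base axis. Payload 5.6 kg.
Tool frame: the origin (TCP) lies midway between the tips of the shut fingers; the grasp point (between the pads) lies grasp_offset behind it (grasp_offset is the distance from the TCP to the grasp point, in m); z points along the fingers, y is the line along which they close (so a half turn about z gives the same grasp; the last joint's range is limited). The gripper opens to 85 mm and grips with 20 to 120 N. Pads are 22 mm wide; open, the fingers measure 114 mm over their backs; the gripper's body (76 mm by 85 mm) begins 54 mm behind the grasp point. The pads swing forward as they close: fully open they stand 13 mm farther back than shut.
Start: joints at [1.18, 0.468, -0.012, 1.603, 0.006, 1.071, -0.056], TCP at [0.221, -0.611, 0.231] pointing down, gripper open.
Joint ranges: [-2.53, 2.53], [-0.31, 2.02], [-1.57, 1.55], [0.28, 2.44], [-1.29, 4.43], [0.15, 1.84], [-2.92, 2.92]. Speed limits (rad/s): [2.57, 2.57, 3.14, 3.14, 3.14, 3.14, 3.14].

### API

Orientations are given as a unit quaternion [w, x, y, z].
In Python, from bench import * gives the robot as it stands. The module is installed in compiled form; this text tells all that it offers.
- The arm moves only by the tool arm_command, never from a script. Its argument "plan" is a list of rows, each an object of numbers: "x", "y", "z": the shift along the tool's x, y, z in units of 30 mm (1.0 is 30 mm); "wx", "wy", "wz": the turn, a rotation vector about the tool's x, y, z in units of 5 degrees (1.0 is 5 degrees). In form: [{"x": .., "y": .., "z": .., "wx": .., "wy": .., "wz": ..}, ...]. A call has exactly 8 rows; each row shifts and turns the commanded pose from where the row before left it, along the tool's axes as they then stand; what a row does not reach is not made up. A row lasts 1/12 s, in which the tool goes at most 41.7 mm and 7.16 degrees, less where a joint would pass 70% of its speed; a pose out of reach is approached as far as the arm can. A call with a number of a shift or a turn outside -1 to 1 is refused whole. A call with a gripper value outside its range is refused whole. "gripper" is the opening, from 0 (shut) to 1 (fully open), set as the call begins (left out, the last holds). The fingers move at their own pace and stop on an object; "squeeze" is the grip in N (left out, the last holds). Time passes only in rows, so rows that do not move let the fingers close, or fill a call up. It gives the time, the measured TCP pose, the force, the opening and the grip force at its end, in the units of the state.
- sense(): the state, without advancing time (a new reading comes with each control period).
- capture(name): name is "scene" or "top"; returns (picture, depth): 384x512x3 uint8, red, green, blue; 384x512 float32, m along the optical axis (not along the pixel's ray), 0 where there is no reading.
- get_calibration(name): a dict with "fovy" (degrees; the focal length in pixels is half the picture's height over the tangent of half this angle, whatever the lens; pixels are square), "cx", "cy" (the principal point, pixels), "k1" (the pictures are not rectified: a ray, as slopes to the right and down, at radius r is drawn at 1 + k1 r^2 times it, then the intrinsics apply), "xyz" and "orientation" of the camera in the world. Camera axes: x right, y down, z forward; pixel columns grow to the right and rows downward; lengths in m; the calibration is good to about 2 mm. A picture is of the moment at which its call begins. get_calibration takes no time and is no camera call.
- job_done(): hands the job in; it is judged then, once.
Trained networks look in the newest picture that a camera, given by its name, has taken for a name from the list of things; names that differ only in an ending like _2 or _b are one class to them, and where a whole thing is asked for, a point or a joint stands for the part that bears it (a point fixed in the world has none). Each returns a list of dicts, best first, with "p" (0 to 1); they miss things now and then, are a little off and sometimes report something else, mostly with a low value. They report only what shows in the picture. A call takes as long as a camera call. They do not tell look-alikes from the thing itself.
- boxes_of(camera, query): "location" ([x, y, z] in m, in world coordinates, good to about 4 mm: the middle of the surface that is visible of it).
- place_of(camera, query): "location" ([x, y, z] in m, in world coordinates, good to about 4 mm: a listed point, or the origin of a listed thing).
The state is a dict: "time": time; "joint_positions": joint angles; "qvel": joint speeds; "effort": joint torques, N m; "tcp_pos": TCP position; "orientation": TCP orientation; "contact_force": force on the tool from outside, world axes, zero at the start; "ft_torque": the same for the moment, N m; "gripper_width": finger opening in m; "gripper_force": force on a finger pad.
Only numpy, scipy, OpenCV 4.12 (cv2) and the standard library are available. Lean on these libraries where they do the work, as an engineer would, in place of code of your own. Each camera call takes 0.05 s, during which the arm holds its last target. There are 200 camera calls.

### The job

Lay the loose brass plate squarely on the four pillars of the movement stand, edges flush with the stand's own brass plate and its bush above the lower bush, and let it go. Then take the red-handled gauge rod from its wooden holder and lower it, nose first and upright, through the upper bush and on through the lower one. Finish while still holding the rod by its handle, spanning both bushes, with its nose about 20 mm out below the lower plate and the handle clear of the upper bush, so that only the gripper carries it; leave the dish, screwdriver and steel block alone.

Things in the scene. Friction and masses are not known exactly. Their poses are not given: they have to be found in the camera images.
- frame: Fixed movement stand on the green mat. Origin: centre of underside (level with the mat's top), z up. Two dark rails along x, 45 mm tall, carry a brass plate 80 (x) by 56 (y) by 6 mm, underside at 45 mm. On it four 10 mm pillars at x +-32, y +-20 mm, flat tops at 100 mm, no pins. Lower bush at x = +15 mm, y = 0; open below it down to the mat.
- frame_top (a point): Centre of the stand in the plane of the pillar tops (100 mm above the stand's origin): where the underside centre of the loose plate belongs.
- frame_bush (a point): On the axis of the lower bush, at the top face of the stand's brass plate (51 mm above the stand's origin). The bush is a vertical through bore of 11 mm with a steel collar 19 mm wide standing 3 mm up from the plate.
- plate: Loose brass plate, 80 (x) by 56 (y) by 6 mm, about 0.2 kg, lying flat on a fixed grey riser. Origin: centre of its flat underside. Bush at x = +15 mm, y = 0: a through bore of 11 mm with a steel collar 19 mm wide standing 3 mm above the plate; collar side up. Belongs on the pillars with its x axis along the stand's x axis.
- plate_bush (a point): On the axis of the loose plate's bush, at the collar's upper rim (9 mm above the plate's underside).
- riser: Fixed grey block 60 (x) by 30 (y) by 30 mm tall on the mat, under the loose plate, which starts centred on it with the same yaw and overhangs it by 13 mm on each long side, room for fingertips. Origin: centre of its underside.
- rod: Gauge rod, 140 mm long, about 60 g, starts upright, nose down, its nose end 5 mm above the mat's top in the holder. Origin: centre of the flat nose end, z towards the handle. Conical nose from 3 mm wide to 8 mm over 12 mm, then a steel shaft 8 mm in diameter up to 100 mm, then a round red handle 14 mm in diameter from 100 to 140 mm.
- rod_tip (a point): Nose end of the rod, on its axis.
- rod_shoulder (a point): On the rod's axis at the lower end of the handle, 100 mm from the nose end.
- holder: Fixed dark wooden block 50 by 50 by 55 mm tall, with a central vertical 9 mm hole 50 mm deep in which the rod stands loosely. Origin: centre of its underside.
- dish: Bystander: clear shallow petri dish, 90 mm wide, 14 mm tall, loose on the mat. Origin: centre of its underside.
- driver: Bystander: red-handled screwdriver, 110 mm long, lying loose on the mat. Its x axis runs along it.
- block: Bystander: round steel movement block, 44 mm wide, 27 mm tall, loose on the mat. Origin: centre of its underside.
Things that resemble listed ones, but are neither listed nor needed, are in the scene too. What is meant by the plate is not pink, and is the smaller of those in its own colour.

How it is judged:
By the outcome, as a careful person would: the job done as asked, in the order asked, and still so for the second after the job is handed in, while the arm keeps its last pose, push and grip.
It also fails if it takes over 58 s, if anything falls off the work surface, if the arm or the gripper's body presses on something with over 40 N, if the wrist force passes 120 N, or if a joint passes its speed limit or range.

## Working session

There is one attempt and no reset: what is moved stays moved. The work goes in short steps, Python scripts to look and compute and a tool call to move; the robot and the scene stay as the last step left them, time stands still between calls to the robot, and variables do not carry over. Pictures are saved under pics/ and viewed, at most 10 in all, crops included, and the job is handed in when it is done.

Besides the shell and the picture viewer there is one more tool, called after ">>>" as name([rows], argument=value, ...), one row to a line, values as JSON. arm_command: Moves the arm, as the interface text tells. Shifts and turns lie within -1 to 1; 1 stands for 30 mm of shift or 5 degrees of turn. Its arguments: {"type":"object","properties":{"plan":{"type":"array","items":{"type":"object","properties":{"x":{"type":"number","minimum":-1,"maximum":1},"y":{"type":"number","minimum":-1,"maximum":1},"z":{"type":"number","minimum":-1,"maximum":1},"wx":{"type":"number","minimum":-1,"maximum":1},"wy":{"type":"number","minimum":-1,"maximum":1},"wz":{"type":"number","minimum":-1,"maximum":1}}}},"gripper":{"type":"number"},"squeeze":{"type":"number"}},"required":["plan"]}

```bash
mkdir -p pics
cat > h.py <<'E'
from bench import *
import numpy as np, cv2
from scipy.spatial.transform import Rotation as R
def rot(q): return R.from_quat([q[1],q[2],q[3],q[0]])
def cloud(name,depth):
    c=get_calibration(name);h,w=depth.shape
    f=h/2/np.tan(np.radians(c["fovy"])/2)
    K=np.array([[f,0,c["cx"]],[0,f,c["cy"]],[0,0,1.]])
    v,u=np.mgrid[0:h,0:w].astype(float)
    p=cv2.undistortPoints(np.stack([u,v],-1).reshape(-1,1,2),K,np.array([c["k1"],0,0,0.])).reshape(h,w,2)
    P=np.dstack([p,np.ones((h,w))])*depth[...,None]
    return rot(c["orientation"]).apply(P.reshape(-1,3)).reshape(h,w,3)+np.array(c["xyz"])
def proj(name,X):
    c=get_calibration(name);f=192/np.tan(np.radians(c["fovy"])/2)
    p=rot(c["orientation"]).inv().apply(np.atleast_2d(X)-np.array(c["xyz"]))
    s=p[:,:2]/p[:,2:];s=s*(1+c["k1"]*(s**2).sum(1,keepdims=True))
    return s*f+[c["cx"],c["cy"]]
E
python3 - <<'E'
from h import *
ims=[]
for n in("scene","top"):
    im,d=capture(n);np.savez(f"{n}0.npz",im=im,d=d);cv2.imwrite(f"pics/{n}0.png",im[...,::-1])
    print(n,get_calibration(n))
    for q in("plate","frame_top","frame_bush","plate_bush","rod_shoulder","riser","rod","holder","frame"):
        print(q,[(round(r["p"],2),np.round(r["location"],3).tolist(),proj(n,r["location"]).round().tolist()[0]) for r in place_of(n,q)[:4]])
s=sense();print(s["tcp_pos"],s["orientation"],[k for k in s],s["time"]);import bench;print(getattr(bench,"grasp_offset",None))
E
```

```text
scene {'fovy': 57.12650757754261, 'cx': 258.7200909308947, 'cy': 193.01047835241718, 'k1': -0.040451519282915786, 'xyz': array([1.04619878, 0.24375374, 0.67816181]), 'orientation': array([-0.15702293,  0.44143156,  0.82553952, -0.31458938])}
plate [(0.92, [0.488, -0.34, 0.001], [205.0, 143.0]), (0.86, [0.547, -0.217, 0.037], [224.0, 162.0]), (0.82, [0.705, -0.132, -0.0], [214.0, 225.0]), (0.71, [0.496, -0.021, 0.1], [301.0, 161.0])]
frame_top [(0.92, [0.499, -0.022, 0.1], [300.0, 162.0])]
frame_bush [(0.96, [0.517, -0.018, 0.052], [297.0, 181.0])]
plate_bush [(0.74, [0.562, -0.219, 0.043], [220.0, 163.0]), (0.67, [0.479, -0.33, 0.012], [209.0, 140.0]), (0.62, [0.698, -0.146, 0.014], [210.0, 217.0])]
rod_shoulder [(0.54, [0.567, 0.202, 0.108], [381.0, 221.0]), (0.23, [0.551, -0.22, 0.038], [223.0, 162.0])]
riser [(0.38, [0.554, -0.22, 0.003], [223.0, 172.0])]
rod []
holder [(0.61, [0.564, 0.202, 0.001], [370.0, 249.0])]
frame [(0.65, [0.505, -0.019, 0.004], [297.0, 191.0]), (0.63, [0.553, -0.218, 0.002], [224.0, 172.0])]
top {'fovy': 50.09986188629637, 'cx': 257.18535700288646, 'cy': 
[... 526 characters left out ...]
.332, 0.01], [379.0, 265.0]), (0.72, [0.701, -0.152, 0.014], [307.0, 174.0]), (0.61, [0.568, -0.213, 0.043], [333.0, 225.0]), (0.3, [0.738, -0.248, 0.003], [344.0, 162.0])]
rod_shoulder [(0.55, [0.566, 0.193, 0.004], [170.0, 223.0]), (0.38, [0.565, 0.202, 0.101], [157.0, 218.0])]
riser []
rod [(0.6, [0.562, 0.196, 0.008], [169.0, 224.0])]
holder [(0.62, [0.566, 0.201, -0.0], [167.0, 223.0])]
frame [(0.85, [0.505, -0.019, 0.004], [253.0, 250.0])]
[ 0.22150686 -0.6110946   0.23129588] [ 1.93455913e-05  9.84920698e-01  1.73006410e-01 -1.29978158e-05] ['time', 'joint_positions', 'qvel', 'effort', 'tcp_pos', 'orientation', 'contact_force', 'ft_torque', 'gripper_force', 'gripper_width'] 1.0
0.0187
```

View pics/scene0.png

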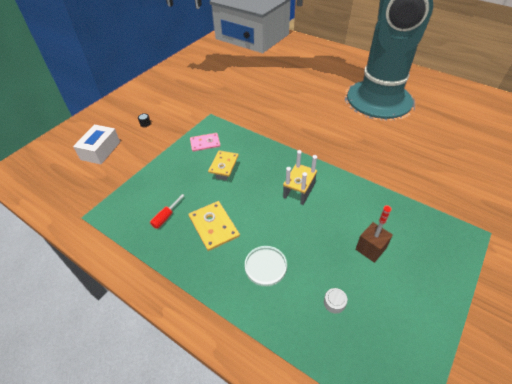

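View pics/top0.png

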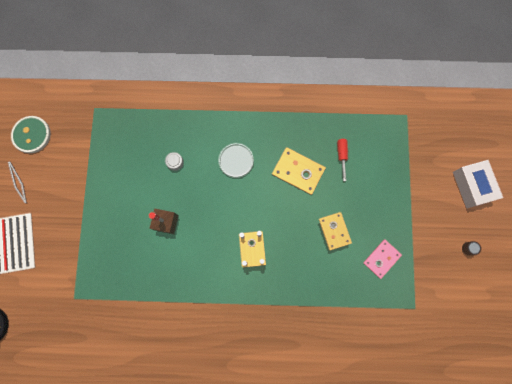

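The scene picture shows these candidates for the plate:
- Yellow plate on the riser: scene (224,163), top (335,231).
- Larger yellow plate flat on the mat: scene (214,225), top (299,171).
- Pink plate: scene (205,142), top (383,259).
- The stand's own plate: scene (300,180), top (252,249).

I choose the smaller yellow one on the riser. The rod stands in the holder at scene (384,215), top (157,218).

```bash
cat > meas.py <<'E'
from h import *
def yellow(im):
    h=cv2.cvtColor(im,cv2.COLOR_RGB2HSV);return (h[...,0]>16)&(h[...,0]<34)&(h[...,1]>120)&(h[...,2]>90)
def red(im):
    h=cv2.cvtColor(im,cv2.COLOR_RGB2HSV);return ((h[...,0]<6)|(h[...,0]>174))&(h[...,1]>150)&(h[...,2]>80)
def rect(P,m,c,zr,r=0.065):
    k=m&(np.hypot(P[...,0]-c[0],P[...,1]-c[1])<r)&(P[...,2]>zr[0])&(P[...,2]<zr[1])
    p=P[k];q=cv2.minAreaRect(p[:,:2].astype(np.float32)*1000)
    return len(p),np.round(q[0],1),np.round(q[1],1),round(q[2],1),"z",np.round(np.median(p[:,2])*1000,1)
E
python3 - <<'E'
from meas import *
for n in("scene","top"):
    a=np.load(n+"0.npz");im,d=a["im"],a["d"];P=cloud(n,d)
    print(n,"mat z",np.median(P[...,2][(P[...,0]>.6)&(P[...,0]<.68)&(abs(P[...,1])<.05)]))
    print(" plate",rect(P,yellow(im),(.553,-.219),(.02,.06)))
    print(" stand",rect(P,yellow(im),(.503,-.019),(.04,.07)))
    k=(np.hypot(P[...,0]-.503,P[...,1]+.019)<.07)&(P[...,2]>.085)&(P[...,2]<.12)
    nl,l,st,cc=cv2.connectedComponentsWithStats(k.astype(np.uint8))
    for i in range(1,nl):
        q=P[l==i];t=q[q[:,2]>.094]
        if len(t)>2: print(" pillar",len(t),np.round(t.mean(0)*1000,1),np.round(q[:,2].max()*1000,1))
    k=red(im)&(np.hypot(P[...,0]-.565,P[...,1]-.2)<.06);p=P[k];print(" rod",k.sum(),p.mean(0).round(4),p.min(0).round(3),p.max(0).round(3))
    k=(np.hypot(P[...,0]-.565,P[...,1]-.2)<.06)&(abs(P[...,2]-.055)<.006);q=cv2.minAreaRect(P[k][:,:2].astype(np.float32)*1000);print(" holder",k.sum(),q)
a=np.load("scene0.npz")["im"];b=np.load("top0.npz")["im"]
f=lambda c:cv2.resize(c,(390,390),interpolation=cv2.INTER_CUBIC)
o=np.vstack([np.hstack([f(b[205:257,310:362]),f(b[224:276,226:278])])])
cv2.imwrite("pics/c1.png",o[...,::-1])
E
```

```text
scene mat z 0.004340798707522353
 plate (428, array([ 553.7, -217.5]), array([82.9, 57. ]), 18.9, 'z', np.float64(38.9))
 stand (383, array([503.2, -16.9]), array([82.8, 57.1]), 6.8, 'z', np.float64(53.9))
 pillar 20 [475.6 -40.  100.6] 104.0
 pillar 22 [4.710e+02 1.000e-01 1.004e+02] 104.6
 pillar 25 [539.9 -31.5 100.3] 105.2
 pillar 25 [534.3   7.9 100.9] 105.1
 rod 76 [0.5688 0.2035 0.1367] [0.559 0.197 0.113] [0.574 0.209 0.151]
 holder 477 ((564.9990234375, 203.09776306152344), (49.3019905090332, 53.02517318725586), 80.00010681152344)
top mat z 0.0019893586668162655
 plate (646, array([ 554.5, -218.3]), array([79.3, 55.8]), 19.2, 'z', np.float64(37.6))
 stand (584, array([504.2, -17.8]), array([79. , 54.8]), 7.2, 'z', np.float64(52.7))
 pillar 18 [538.5 -34.1 101.1] 106.6
 pillar 16 [533.4   6.  101.3] 103.3
 pillar 17 [474.9 -41.5 101.2] 103.9
 pillar 17 [469.9  -2.4 101.8] 103.6
 rod 31 [0.5664 0.2019 0.1467] [0.56  0.194 0.143] [0.572 0.209 0.15 ]
 holder 384 ((566.9170532226562, 201.7926025390625), (50.90194320678711, 50.07947540283203), 80.14065551757812)
```

View pics/c1.png

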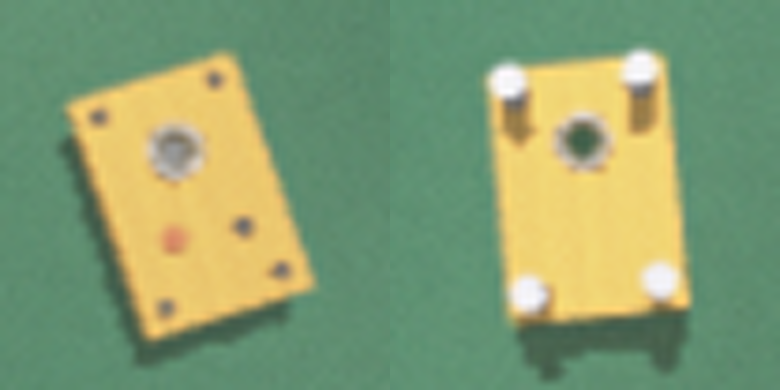

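The crop confirms the choice. The riser plate has its collar at crop (175,150), about top (333,225), so its bush end points to +x, the same way as the stand's bush at top (251,242). Moving over the plate.

>>> arm_command([
  {"x":0.99,"y":-0.57},
  {"x":0.99,"y":-0.57},
  {"x":0.99,"y":-0.57},
  {"x":0.99,"y":-0.57},
  {"x":0.99,"y":-0.57},
  {"x":0.99,"y":-0.57},
  {"x":0.99,"y":-0.57},
  {"x":0.99,"y":-0.57},
], gripper=1, squeeze=40)

```text
invalid input
```

>>> arm_command([
  {"x":0.99,"y":-0.57,"z":0.3},
  {"x":0.99,"y":-0.57,"z":0.6},
  {"x":0.99,"y":-0.57,"z":0.6},
  {"x":0.99,"y":-0.57,"z":0.6},
  {"x":0.99,"y":-0.57,"z":0.6},
  {"x":0.99,"y":-0.57,"z":0.6},
  {"x":0.99,"y":-0.57,"z":0.6,"wz":0.18},
  {},
])

```text
invalid input
```

```bash
cat >> h.py <<'E'
def st(target=None,yaw=None):
    s=sense();p=np.array(s["tcp_pos"]);r=rot(s["orientation"]);M=r.as_matrix()
    y=np.degrees(np.arctan2(M[1,0],M[0,0]))
    print("t",round(s["time"],2),"tcp",p.round(4),"yaw",y.round(2),"zax",M[:,2].round(4),"F",np.round(s["contact_force"],1),"w",round(s["gripper_width"],4),"gf",np.round(s["gripper_force"],1))
    if target is not None: print("units",(r.inv().apply(np.array(target)-p)/0.03).round(3),"wz",None if yaw is None else round((y-yaw)/5,3))
    return p,y
E
python3 -c "
from h import *
st([.5541,-.2179,.021],19.05)"
```

```text
t 1.0 tcp [ 0.2215 -0.6111  0.2313] yaw 19.93 zax [-0. -0. -1.] F [0.1 0.  0.5] w 0.0854 gf 0.0
units [14.89  -8.544  7.009] wz 0.175
```

>>> arm_command([
  {"x":0.99,"y":-0.57,"z":0,"wx":0,"wy":0,"wz":0},
  {"x":0.99,"y":-0.57,"z":0,"wx":0,"wy":0,"wz":0},
  {"x":0.99,"y":-0.57,"z":0,"wx":0,"wy":0,"wz":0},
  {"x":0.99,"y":-0.57,"z":0,"wx":0,"wy":0,"wz":0},
  {"x":0.99,"y":-0.57,"z":0,"wx":0,"wy":0,"wz":0},
  {"x":0.99,"y":-0.57,"z":0,"wx":0,"wy":0,"wz":0},
  {"x":0.99,"y":-0.57,"z":0,"wx":0,"wy":0,"wz":0},
  {"x":0.99,"y":-0.57,"z":0,"wx":0,"wy":0,"wz":0},
], gripper=1, squeeze=40)

```text
time: 1.67
tcp_pos: [0.3992, -0.4002, 0.2315]
orientation: [0.0, 0.985, 0.173, 0.0]
contact_force: [0.9, 0.3, -0.5]
gripper_width: 0.0852
gripper_force: 0.0
```

>>> arm_command([
  {"x":0.99,"y":-0.57,"z":0.3,"wx":0,"wy":0,"wz":0},
  {"x":0.99,"y":-0.57,"z":0.6,"wx":0,"wy":0,"wz":0},
  {"x":0.99,"y":-0.57,"z":0.6,"wx":0,"wy":0,"wz":0},
  {"x":0.99,"y":-0.57,"z":0.6,"wx":0,"wy":0,"wz":0},
  {"x":0.99,"y":-0.57,"z":0.6,"wx":0,"wy":0,"wz":0},
  {"x":0.99,"y":-0.57,"z":0.6,"wx":0,"wy":0,"wz":0},
  {"x":0.8,"y":-0.5,"z":0.3,"wx":0,"wy":0,"wz":0.18},
  {"x":0,"y":0,"z":0,"wx":0,"wy":0,"wz":0},
])

```text
time: 2.33
tcp_pos: [0.5511, -0.2143, 0.121]
orientation: [-0.003, 0.986, 0.17, -0.0]
contact_force: [0.5, 0.8, 0.5]
gripper_width: 0.0854
gripper_force: 0.0
```

```bash
python3 -c "
from h import *
st([.5541,-.2179,.018],19.05)"
```

```text
t 2.33 tcp [ 0.5511 -0.2143  0.121 ] yaw 19.53 zax [-9.e-04  5.e-03 -1.e+00] F [0.5 0.8 0.5] w 0.0854 gf 0.0
units [0.052 0.163 3.434] wz 0.095
```

>>> arm_command([
  {"x":0,"y":0,"z":0.5,"wx":0,"wy":0,"wz":0},
  {"x":0,"y":0,"z":0.5,"wx":0,"wy":0,"wz":0},
  {"x":0,"y":0,"z":0.5,"wx":0,"wy":0,"wz":0},
  {"x":0,"y":0,"z":0.2,"wx":0,"wy":0,"wz":0},
  {"x":0,"y":0,"z":0,"wx":0,"wy":0,"wz":0},
  {"x":0,"y":0,"z":0,"wx":0,"wy":0,"wz":0},
  {"x":0,"y":0,"z":0,"wx":0,"wy":0,"wz":0},
  {"x":0,"y":0,"z":0,"wx":0,"wy":0,"wz":0},
])

```text
time: 3.0
tcp_pos: [0.549, -0.2224, 0.0734]
orientation: [0.0, 0.986, 0.165, 0.001]
contact_force: [1.0, -0.2, -0.8]
gripper_width: 0.0854
gripper_force: 0.0
```

```bash
python3 -c "
from h import *
st([.5541,-.2179,.015],19.05)"
```

```text
t 3.0 tcp [ 0.549  -0.2224  0.0734] yaw 19.02 zax [ 1.8e-03 -7.0e-04 -1.0e+00] F [ 1.  -0.2 -0.8] w 0.0854 gf 0.0
units [ 0.207 -0.089  1.945] wz -0.007
```

>>> arm_command([
  {"x":0.21,"y":-0.08,"z":0.2,"wx":0,"wy":0,"wz":0},
  {"x":0,"y":0,"z":0.4,"wx":0,"wy":0,"wz":0},
  {"x":0,"y":0,"z":0.4,"wx":0,"wy":0,"wz":0},
  {"x":0,"y":0,"z":0.4,"wx":0,"wy":0,"wz":0},
  {"x":0,"y":0,"z":0.35,"wx":0,"wy":0,"wz":0},
  {"x":0,"y":0,"z":0.2,"wx":0,"wy":0,"wz":0},
  {"x":0,"y":0,"z":0,"wx":0,"wy":0,"wz":0},
  {"x":0,"y":0,"z":0,"wx":0,"wy":0,"wz":0},
])

```text
time: 3.67
tcp_pos: [0.5531, -0.2177, 0.013]
orientation: [-0.0, 0.986, 0.165, -0.001]
contact_force: [0.3, 0.1, -0.2]
gripper_width: 0.0852
gripper_force: 0.0
```

>>> arm_command([
  {"x":0,"y":0,"z":0,"wx":0,"wy":0,"wz":0},
  {"x":0,"y":0,"z":0,"wx":0,"wy":0,"wz":0},
  {"x":0,"y":0,"z":0,"wx":0,"wy":0,"wz":0},
  {"x":0,"y":0,"z":0,"wx":0,"wy":0,"wz":0},
  {"x":0,"y":0,"z":0,"wx":0,"wy":0,"wz":0},
  {"x":0,"y":0,"z":0,"wx":0,"wy":0,"wz":0},
  {"x":0,"y":0,"z":0,"wx":0,"wy":0,"wz":0},
  {"x":0,"y":0,"z":0,"wx":0,"wy":0,"wz":0},
], gripper=0, squeeze=50)

```text
time: 4.33
tcp_pos: [0.5541, -0.2181, 0.0148]
orientation: [0.0, 0.986, 0.165, 0.001]
contact_force: [-1.5, -0.6, 6.2]
gripper_width: 0.0548
gripper_force: 52.7
```

```bash
python3 -c "
from h import *
st([.5541,-.2179,.015],19.05)"
```

```text
t 4.33 tcp [ 0.5541 -0.2181  0.0148] yaw 19.02 zax [ 1.4e-03 -7.0e-04 -1.0e+00] F [-1.5 -0.6  6.2] w 0.0548 gf 52.7
units [ 0.003 -0.005 -0.008] wz -0.007
```

>>> arm_command([
  {"x":0,"y":0,"z":-0.2,"wx":0,"wy":0,"wz":0},
  {"x":0,"y":0,"z":-0.5,"wx":0,"wy":0,"wz":0},
  {"x":0,"y":0,"z":-0.7,"wx":0,"wy":0,"wz":0},
  {"x":0,"y":0,"z":-0.8,"wx":0,"wy":0,"wz":0},
  {"x":0,"y":0,"z":-0.8,"wx":0,"wy":0,"wz":0},
  {"x":0,"y":0,"z":-0.6,"wx":0,"wy":0,"wz":0},
  {"x":0,"y":0,"z":-0.24,"wx":0,"wy":0,"wz":0},
  {"x":0,"y":0,"z":0,"wx":0,"wy":0,"wz":0},
])

```text
time: 5.0
tcp_pos: [0.5543, -0.218, 0.1307]
orientation: [0.001, 0.986, 0.165, 0.001]
contact_force: [0.2, 0.7, -2.3]
gripper_width: 0.0546
gripper_force: 53.5
```

>>> arm_command([
  {"x":0.09,"y":-0.4,"z":0,"wx":0,"wy":0,"wz":0},
  {"x":0.1,"y":-0.9,"z":0,"wx":0,"wy":0,"wz":0},
  {"x":0.1,"y":-1.0,"z":0,"wx":0,"wy":0,"wz":0},
  {"x":0.1,"y":-1.0,"z":0,"wx":0,"wy":0,"wz":0},
  {"x":0.1,"y":-1.0,"z":0,"wx":0,"wy":0,"wz":0},
  {"x":0.1,"y":-1.0,"z":0,"wx":0,"wy":0,"wz":0},
  {"x":0,"y":-0.9,"z":0,"wx":0,"wy":0,"wz":0},
  {"x":0,"y":-0.67,"z":0,"wx":0,"wy":0,"wz":0},
])

```text
time: 5.67
tcp_pos: [0.5003, -0.0134, 0.1272]
orientation: [-0.001, 0.986, 0.167, -0.002]
contact_force: [-1.0, 1.3, -2.2]
gripper_width: 0.055
gripper_force: 53.5
```

>>> arm_command([
  {"x":0,"y":0,"z":0,"wx":0,"wy":0,"wz":0.5},
  {"x":0,"y":0,"z":0,"wx":0,"wy":0,"wz":0.7},
  {"x":0,"y":0,"z":0,"wx":0,"wy":0,"wz":0.7},
  {"x":0,"y":0,"z":0,"wx":0,"wy":0,"wz":0.5},
  {"x":0,"y":0,"z":0,"wx":0,"wy":0,"wz":0},
  {"x":0,"y":0,"z":0,"wx":0,"wy":0,"wz":0},
  {"x":0,"y":0,"z":0,"wx":0,"wy":0,"wz":0},
  {"x":0,"y":0,"z":0,"wx":0,"wy":0,"wz":0},
])

```text
time: 6.33
tcp_pos: [0.5025, -0.0169, 0.1284]
orientation: [-0.0, 0.998, 0.062, -0.001]
contact_force: [0.0, -0.4, -2.9]
gripper_width: 0.0546
gripper_force: 53.6
```

Run:
```python
from meas import *
st([.5038,-.0175,.13],7.0)
o=[]
for n in("scene","top"):
    im,d=capture(n);np.savez(f"{n}1.npz",im=im,d=d);P=cloud(n,d)
    print(n,rect(P,yellow(im),(.504,-.0175),(.135,.165)))
    u,v=proj(n,[.5038,-.0175,.15])[0].astype(int);o.append(cv2.resize(im[v-40:v+40,u-40:u+40],(400,400),interpolation=cv2.INTER_CUBIC))
cv2.imwrite("pics/c2.png",np.hstack(o)[...,::-1])
```

```text
t 6.33 tcp [ 0.5025 -0.0169  0.1284] yaw 7.07 zax [-1.1e-03  1.0e-04 -1.0e+00] F [ 0.  -0.4 -2.9] w 0.0546 gf 53.6
units [ 0.039  0.025 -0.053] wz 0.015
scene (486, array([502.3, -15.3]), array([83.3, 55.9]), 8.7, 'z', np.float64(152.8))
top (0, array([0., 0.]), array([0., 0.]), 0.0, 'z', np.float64(nan))
  return _methods._mean(a, axis=axis, dtype=dtype,
  ret = ret.dtype.type(ret / rcount)
```

View pics/c2.png

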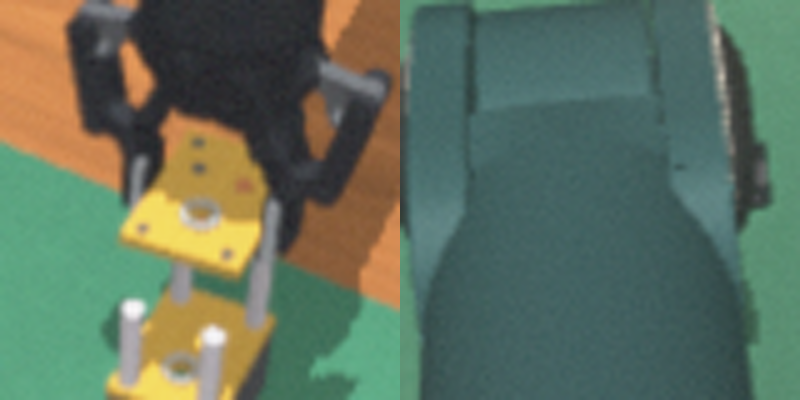

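The left crop shows the plate held level at (195,200) over the stand, with the collar at (200,213) above the lower bush at (180,367). Lowering to just above the pillars.

>>> arm_command([
  {"x":0,"y":0,"z":0.2,"wx":0,"wy":0,"wz":0},
  {"x":0,"y":0,"z":0.3,"wx":0,"wy":0,"wz":0},
  {"x":0,"y":0,"z":0.3,"wx":0,"wy":0,"wz":0},
  {"x":0,"y":0,"z":0.2,"wx":0,"wy":0,"wz":0},
  {"x":0,"y":0,"z":0.2,"wx":0,"wy":0,"wz":0},
  {"x":0,"y":0,"z":0,"wx":0,"wy":0,"wz":0},
  {"x":0,"y":0,"z":0,"wx":0,"wy":0,"wz":0},
  {"x":0,"y":0,"z":0,"wx":0,"wy":0,"wz":0},
])

```text
time: 7.1
tcp_pos: [0.5032, -0.0171, 0.093]
orientation: [0.0, 0.998, 0.061, 0.0]
contact_force: [-0.6, -0.4, -2.2]
gripper_width: 0.0546
gripper_force: 53.5
```

Run:
```python
from meas import *
st([.5038,-.0175,.085],7.0)
im,d=capture("scene");np.savez("scene2.npz",im=im,d=d)
print(rect(cloud("scene",d),yellow(im),(.504,-.0175),(.092,.125)))
c,s=np.cos(np.radians(7)),np.sin(np.radians(7))
# predicted corner pixels: held plate if centred at tcp, drawn
big=cv2.resize(im,None,fx=8,fy=8,interpolation=cv2.INTER_CUBIC)
def quad(cx,cy,z,yaw,col):
    c,s=np.cos(np.radians(yaw)),np.sin(np.radians(yaw))
    X=[[cx+c*a-s*b,cy+s*a+c*b,z] for a,b in((.04,.028),(.04,-.028),(-.04,-.028),(-.04,.028))]
    q=((proj("scene",X)+.5)*8-.5);cv2.polylines(big,[q.round().astype(int)],True,col,1)
t=sense()["tcp_pos"]
quad(.5038,-.0175,.053,7.0,(0,0,255));quad(t[0],t[1],t[2]+.0172+.006,7.0,(0,0,255))
u,v=(proj("scene",[.505,-.0175,.08])[0]*8).astype(int)
cv2.imwrite("pics/c3.png",big[v-280:v+300,u-320:u+320,::-1])
```

```text
t 7.1 tcp [ 0.5032 -0.0171  0.093 ] yaw 7.03 zax [ 2.e-04  0.e+00 -1.e+00] F [-0.6 -0.4 -2.2] w 0.0546 gf 53.5
units [0.018 0.017 0.267] wz 0.006
(467, array([502.1, -15. ]), array([83.7, 56.5]), 6.7, 'z', np.float64(117.4))
```

View pics/c3.png

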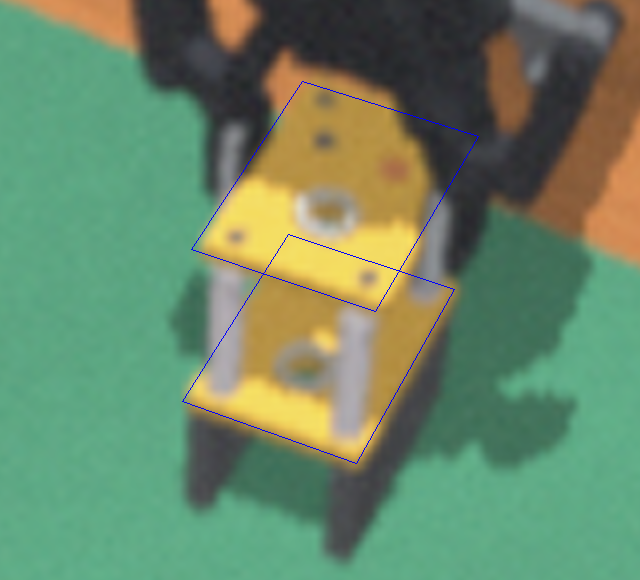

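The overlay fits to within a millimetre or so. The held plate's front corners are near (197,246) and (385,300), against predicted (192,249) and (376,311). The stand's front corners are near (185,398) and (360,455). I'll nudge slightly, seat it, and check with the top camera after release.

>>> arm_command([
  {"x":0.016,"y":0.032,"z":0,"wx":0,"wy":0,"wz":0},
  {"x":0,"y":0,"z":0.07,"wx":0,"wy":0,"wz":0},
  {"x":0,"y":0,"z":0.07,"wx":0,"wy":0,"wz":0},
  {"x":0,"y":0,"z":0.07,"wx":0,"wy":0,"wz":0},
  {"x":0,"y":0,"z":0.05,"wx":0,"wy":0,"wz":0},
  {"x":0,"y":0,"z":0.02,"wx":0,"wy":0,"wz":0},
  {"x":0,"y":0,"z":0,"wx":0,"wy":0,"wz":0},
  {"x":0,"y":0,"z":0,"wx":0,"wy":0,"wz":0},
])

```text
time: 7.82
tcp_pos: [0.5035, -0.018, 0.0849]
orientation: [0.0, 0.998, 0.061, -0.0]
contact_force: [-2.5, 0.1, 3.5]
gripper_width: 0.0546
gripper_force: 54.1
```

>>> arm_command([
  {"x":0,"y":0,"z":0,"wx":0,"wy":0,"wz":0},
  {"x":0,"y":0,"z":0,"wx":0,"wy":0,"wz":0},
  {"x":0,"y":0,"z":0,"wx":0,"wy":0,"wz":0},
  {"x":0,"y":0,"z":0,"wx":0,"wy":0,"wz":0},
  {"x":0,"y":0,"z":0,"wx":0,"wy":0,"wz":0},
  {"x":0,"y":0,"z":0,"wx":0,"wy":0,"wz":0},
  {"x":0,"y":0,"z":0,"wx":0,"wy":0,"wz":0},
  {"x":0,"y":0,"z":0,"wx":0,"wy":0,"wz":0},
], gripper=1)

```text
time: 8.48
tcp_pos: [0.5036, -0.018, 0.0845]
orientation: [0.0, 0.998, 0.061, -0.0]
contact_force: [-0.9, 0.7, 0.4]
gripper_width: 0.0851
gripper_force: 0.0
```

>>> arm_command([
  {"x":0,"y":0,"z":-0.2,"wx":0,"wy":0,"wz":0},
  {"x":0,"y":0,"z":-0.5,"wx":0,"wy":0,"wz":0},
  {"x":0,"y":0,"z":-0.9,"wx":0,"wy":0,"wz":0},
  {"x":0,"y":0,"z":-0.9,"wx":0,"wy":0,"wz":0},
  {"x":0,"y":0,"z":-0.9,"wx":0,"wy":0,"wz":0},
  {"x":0,"y":0,"z":-0.9,"wx":0,"wy":0,"wz":0},
  {"x":0,"y":-0.5,"z":-0.5,"wx":0,"wy":0,"wz":0},
  {"x":0,"y":-1,"z":0,"wx":0,"wy":0,"wz":0},
])

```text
time: 9.15
tcp_pos: [0.5008, 0.0237, 0.2329]
orientation: [0.001, 0.998, 0.058, 0.004]
contact_force: [0.1, 0.9, -0.5]
gripper_width: 0.0852
gripper_force: 0.0
```

>>> arm_command([
  {"x":0,"y":-1,"z":0,"wx":0,"wy":0,"wz":0},
  {"x":0,"y":-1,"z":0,"wx":0,"wy":0,"wz":0},
  {"x":0,"y":-1,"z":0,"wx":0,"wy":0,"wz":0},
  {"x":0,"y":-1,"z":0,"wx":0,"wy":0,"wz":0},
  {"x":0,"y":-1,"z":0,"wx":0,"wy":0,"wz":0},
  {"x":0,"y":-0.5,"z":0,"wx":0,"wy":0,"wz":0},
  {"x":0,"y":0,"z":0,"wx":0,"wy":0,"wz":0},
  {"x":0,"y":0,"z":0,"wx":0,"wy":0,"wz":0},
])

```text
time: 9.82
tcp_pos: [0.4776, 0.1909, 0.2288]
orientation: [0.0, 0.998, 0.062, 0.0]
contact_force: [-0.4, -1.2, -0.7]
gripper_width: 0.0852
gripper_force: 0.0
```

Run:
```python
from meas import *
st([.565,.2,.3],7)
o=[]
for n in("scene","top"):
    im,d=capture(n);np.savez(f"{n}3.npz",im=im,d=d);P=cloud(n,d)
    print(n,rect(P,yellow(im),(.504,-.0175),(.09,.125)))
    a=np.load(n+"0.npz");k=red(im);print(" rod",rect(P,k,(.567,.202),(.1,.17)),)
    u,v=proj(n,[.504,-.0175,.085])[0].astype(int);o.append(cv2.resize(im[v-32:v+32,u-32:u+32],(400,400),interpolation=cv2.INTER_CUBIC))
cv2.imwrite("pics/c4.png",np.hstack(o)[...,::-1])
```

```text
t 9.82 tcp [0.4776 0.1909 0.2288] yaw 7.14 zax [ 1.e-04 -3.e-04 -1.e+00] F [-0.4 -1.2 -0.7] w 0.0852 gf 0.0
units [ 2.928  0.063 -2.373] wz 0.029
scene (551, array([503. , -15.8]), array([83.3, 56.9]), 6.2, 'z', np.float64(108.9))
 rod (76, array([567.4, 202.5]), array([13.1, 11.9]), 13.9, 'z', np.float64(145.2))
top (742, array([503.4, -17.3]), array([79.4, 54.9]), 7.1, 'z', np.float64(107.7))
 rod (29, array([568.1, 201.2]), array([10.9, 11.2]), 88.8, 'z', np.float64(146.6))
```

View pics/c4.png

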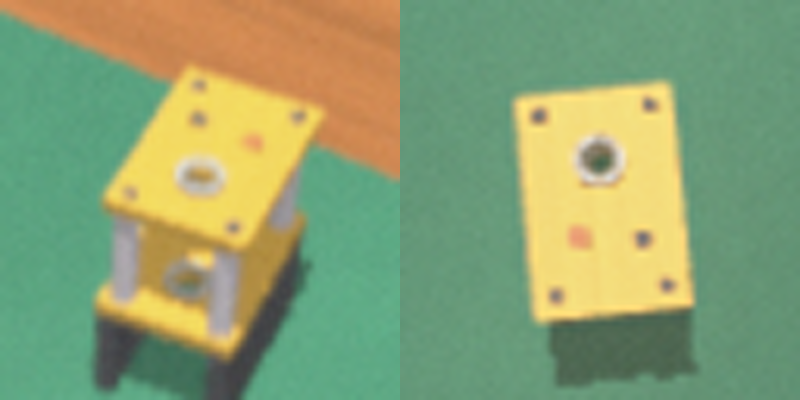

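The plate is seated on the pillars. In the right crop its edges are clean, the bush is at (598,158), and green shows through both bores. Next I measure how far it is off the stand, using the two collars and the pillar tops in the top camera.

```bash
cat >> meas.py <<'E'
def ray(n,uv,z):
    c=get_calibration(n);f=192/np.tan(np.radians(c["fovy"])/2)
    K=np.array([[f,0,c["cx"]],[0,f,c["cy"]],[0,0,1.]])
    p=cv2.undistortPoints(np.array(uv,float).reshape(-1,1,2),K,np.array([c["k1"],0,0,0.])).reshape(-1,2)
    d=rot(c["orientation"]).apply(np.c_[p,np.ones(len(p))]);o=np.array(c["xyz"])
    return (o+d*((z-o[2])/d[:,2])[:,None])[:,:2]*1000
def cen(n,im,X,z,r,ring):
    u0,v0=proj(n,[X[0],X[1],z])[0];v,u=np.mgrid[0:384,0:512]
    h=cv2.cvtColor(im,cv2.COLOR_RGB2HSV).astype(float)
    w=np.clip((170-h[...,1])/100,0,1) if ring=="np" else np.clip((h[...,2]-185)/50,0,1)*np.clip((110-h[...,1])/60,0,1)
    if ring=="collar": # everything not yellow hue
        w=((h[...,0]<14)|(h[...,0]>30)|(h[...,1]<110)).astype(float)
    for _ in range(4):
        k=(np.hypot(u-u0,v-v0)<r)*w;u0,v0=(u*k).sum()/k.sum(),(v*k).sum()/k.sum()
    return ray(n,[u0,v0],z)[0].round(2),round(k.sum(),1)
E
python3 - <<'E'
from meas import *
R7=R.from_euler("z",7,degrees=True).as_matrix()[:2,:2]
for n in("top","scene"):
    a=np.load(n+"0.npz")["im"];b=np.load(n+"3.npz")["im"]
    S=np.array([.504,-.0178])
    if n=="top":
        B=S+R7@[.015,0]
        for r in(6.5,7.5): print(n,"lower collar",cen(n,a,B,.056,r,"collar"),"upper",cen(n,b,B,.111,r,"collar"))
    P=[cen(n,a,S+R7@[sx*.032,sy*.02],.102,5,"p") for sx in(1,-1) for sy in(1,-1)]
    print(n,"pillars",[p[0].tolist() for p in P],np.mean([p[0] for p in P],0))
    # hull fit of upper plate
    from scipy.optimize import minimize
    m=cv2.morphologyEx(yellow(b).astype(np.uint8),cv2.MORPH_CLOSE,np.ones((11,11)))
    u,v=proj(n,[.504,-.0178,.105])[0].astype(int);W=np.s_[v-28:v+(17 if n=="scene" else 28),u-28:u+28]
    lab=cv2.connectedComponents(yellow(b).astype(np.uint8))[1]
    def model(q):
        c,s=np.cos(q[2]),np.sin(q[2])
        X=[[q[0]/1000+c*x-s*y,q[1]/1000+s*x+c*y,z] for x in(-.04,.04) for y in(-.028,.028) for z in(.102,.108)]
        h=cv2.convexHull(((proj(n,X)+.5)*8-.5).astype(np.float32))
        M=np.zeros((384*8,512*8),np.uint8);cv2.fillConvexPoly(M,(h*16).round().astype(int),255,shift=4)
        return cv2.resize(M,(512,384),interpolation=cv2.INTER_AREA)/255.
    if n=="top":
        f=lambda q:((model(q)-m)[W]**2).sum()
        r=minimize(f,[503.4,-17.3,.122],method="Nelder-Mead",options=dict(initial_simplex=[[503.4,-17.3,.122],[505,-17.3,.122],[503.4,-16,.122],[503.4,-17.3,.14]],maxfev=80));print(n,"hull",r.x.round(3),r.fun)
E
```

```text
top lower collar (array([519.37, -15.43]), np.float64(59.0)) upper (array([518.44, -14.56]), np.float64(65.0))
top lower collar (array([519.37, -15.43]), np.float64(59.0)) upper (array([518.44, -14.56]), np.float64(65.0))
top pillars [[533.46, 6.5], [538.55, -33.45], [470.38, -1.34], [475.36, -41.22]] [504.4375 -17.3775]
top hull [ 5.03406e+02 -1.72810e+01  1.27000e-01] 18.26199154171473
scene pillars [[530.26, 6.19], [535.14, -33.21], [466.04, -1.82], [470.8, -41.49]] [500.56   -17.5825]
```

Collars and hull agree that the plate sits about 0.9 mm towards −x and 0.5 mm towards +y of true. A quick regrasp will correct that.

>>> arm_command([
  {"x":0,"y":0.6,"z":0,"wx":0,"wy":0,"wz":0},
  {"x":0,"y":1,"z":0,"wx":0,"wy":0,"wz":0},
  {"x":0,"y":1,"z":0,"wx":0,"wy":0,"wz":0},
  {"x":0,"y":1,"z":0,"wx":0,"wy":0,"wz":0},
  {"x":0,"y":1,"z":0,"wx":0,"wy":0,"wz":0},
  {"x":0,"y":1,"z":0,"wx":0,"wy":0,"wz":0},
  {"x":0,"y":1,"z":0,"wx":0,"wy":0,"wz":0},
  {"x":0,"y":0.4,"z":0,"wx":0,"wy":0,"wz":0},
])

```text
time: 10.58
tcp_pos: [0.5034, -0.0247, 0.2287]
orientation: [0.001, 0.998, 0.057, -0.0]
contact_force: [1.1, -0.3, -0.3]
gripper_width: 0.0856
gripper_force: 0.0
```

>>> arm_command([
  {"x":0,"y":0,"z":0.3,"wx":0,"wy":0,"wz":0},
  {"x":0,"y":0,"z":0.5,"wx":0,"wy":0,"wz":0},
  {"x":0,"y":0,"z":0.5,"wx":0,"wy":0,"wz":0},
  {"x":0,"y":0,"z":0.5,"wx":0,"wy":0,"wz":0},
  {"x":0,"y":0,"z":0.3,"wx":0,"wy":0,"wz":0},
  {"x":0,"y":0,"z":0,"wx":0,"wy":0,"wz":0},
  {"x":0,"y":0,"z":0,"wx":0,"wy":0,"wz":0},
  {"x":0,"y":0,"z":0,"wx":0,"wy":0,"wz":0},
])

```text
time: 11.25
tcp_pos: [0.5041, -0.0179, 0.1661]
orientation: [0.0, 0.998, 0.061, 0.0]
contact_force: [-0.0, 0.0, 0.4]
gripper_width: 0.0853
gripper_force: 0.0
```

```bash
python3 -c "
from h import *
st([.5035,-.018,.086],7.03)"
```

```text
t 11.25 tcp [ 0.5041 -0.0179  0.1661] yaw 7.03 zax [ 0.001  0.    -1.   ] F [-0.   0.   0.4] w 0.0853 gf 0.0
units [-2.100e-02  2.000e-03  2.671e+00] wz -0.001
```

>>> arm_command([
  {"x":0,"y":0,"z":0.3,"wx":0,"wy":0,"wz":0},
  {"x":0,"y":0,"z":0.6,"wx":0,"wy":0,"wz":0},
  {"x":0,"y":0,"z":0.6,"wx":0,"wy":0,"wz":0},
  {"x":0,"y":0,"z":0.6,"wx":0,"wy":0,"wz":0},
  {"x":0,"y":0,"z":0.4,"wx":0,"wy":0,"wz":0},
  {"x":0,"y":0,"z":0.17,"wx":0,"wy":0,"wz":0},
  {"x":0,"y":0,"z":0,"wx":0,"wy":0,"wz":0},
  {"x":0,"y":0,"z":0,"wx":0,"wy":0,"wz":0},
])

```text
time: 11.92
tcp_pos: [0.504, -0.018, 0.0858]
orientation: [0.0, 0.998, 0.061, 0.0]
contact_force: [0.2, -0.1, 0.7]
gripper_width: 0.0857
gripper_force: 0.0
```

>>> arm_command([
  {"x":0,"y":0,"z":0,"wx":0,"wy":0,"wz":0},
  {"x":0,"y":0,"z":0,"wx":0,"wy":0,"wz":0},
  {"x":0,"y":0,"z":0,"wx":0,"wy":0,"wz":0},
  {"x":0,"y":0,"z":0,"wx":0,"wy":0,"wz":0},
  {"x":0,"y":0,"z":0,"wx":0,"wy":0,"wz":0},
  {"x":0,"y":0,"z":0,"wx":0,"wy":0,"wz":0},
  {"x":0,"y":0,"z":0,"wx":0,"wy":0,"wz":0},
  {"x":0,"y":0,"z":0,"wx":0,"wy":0,"wz":0},
], gripper=0, squeeze=40)

```text
time: 12.58
tcp_pos: [0.5042, -0.018, 0.0866]
orientation: [0.0, 0.998, 0.061, 0.001]
contact_force: [-1.1, 0.4, 6.3]
gripper_width: 0.0549
gripper_force: 41.7
```

>>> arm_command([
  {"x":0,"y":0,"z":-0.06,"wx":0,"wy":0,"wz":0},
  {"x":0,"y":0,"z":-0.06,"wx":0,"wy":0,"wz":0},
  {"x":0,"y":0,"z":0,"wx":0,"wy":0,"wz":0},
  {"x":0,"y":0,"z":0,"wx":0,"wy":0,"wz":0},
  {"x":0,"y":0,"z":0,"wx":0,"wy":0,"wz":0},
  {"x":0,"y":0,"z":0,"wx":0,"wy":0,"wz":0},
  {"x":0,"y":0,"z":0,"wx":0,"wy":0,"wz":0},
  {"x":0,"y":0,"z":0,"wx":0,"wy":0,"wz":0},
])

```text
time: 13.25
tcp_pos: [0.5035, -0.018, 0.0889]
orientation: [-0.0, 0.998, 0.061, -0.0]
contact_force: [0.2, -0.1, -3.0]
gripper_width: 0.0552
gripper_force: 42.7
```

>>> arm_command([
  {"x":0.041,"y":0.022,"z":0,"wx":0,"wy":0,"wz":0},
  {"x":0,"y":0,"z":0,"wx":0,"wy":0,"wz":0},
  {"x":0,"y":0,"z":0,"wx":0,"wy":0,"wz":0},
  {"x":0,"y":0,"z":0.05,"wx":0,"wy":0,"wz":0},
  {"x":0,"y":0,"z":0.05,"wx":0,"wy":0,"wz":0},
  {"x":0,"y":0,"z":0.03,"wx":0,"wy":0,"wz":0},
  {"x":0,"y":0,"z":0,"wx":0,"wy":0,"wz":0},
  {"x":0,"y":0,"z":0,"wx":0,"wy":0,"wz":0},
])

```text
time: 13.92
tcp_pos: [0.5051, -0.0185, 0.0865]
orientation: [0.0, 0.998, 0.061, 0.0]
contact_force: [-3.9, -0.7, 11.7]
gripper_width: 0.0548
gripper_force: 43.9
```

>>> arm_command([
  {"x":0,"y":0,"z":0,"wx":0,"wy":0,"wz":0},
  {"x":0,"y":0,"z":0,"wx":0,"wy":0,"wz":0},
  {"x":0,"y":0,"z":0,"wx":0,"wy":0,"wz":0},
  {"x":0,"y":0,"z":0,"wx":0,"wy":0,"wz":0},
  {"x":0,"y":0,"z":0,"wx":0,"wy":0,"wz":0},
  {"x":0,"y":0,"z":0,"wx":0,"wy":0,"wz":0},
  {"x":0,"y":0,"z":0,"wx":0,"wy":0,"wz":0},
  {"x":0,"y":0,"z":0,"wx":0,"wy":0,"wz":0},
], gripper=1)

```text
time: 14.58
tcp_pos: [0.5049, -0.0185, 0.0851]
orientation: [-0.0, 0.998, 0.061, -0.0]
contact_force: [0.7, 0.7, -0.3]
gripper_width: 0.085
gripper_force: 0.0
```

>>> arm_command([
  {"x":0,"y":0,"z":-0.2,"wx":0,"wy":0,"wz":0},
  {"x":0,"y":0,"z":-0.5,"wx":0,"wy":0,"wz":0},
  {"x":0,"y":0,"z":-0.9,"wx":0,"wy":0,"wz":0},
  {"x":0,"y":0,"z":-0.9,"wx":0,"wy":0,"wz":0},
  {"x":0,"y":0,"z":-0.9,"wx":0,"wy":0,"wz":0},
  {"x":0,"y":0,"z":-0.9,"wx":0,"wy":0,"wz":0},
  {"x":0,"y":-0.5,"z":-0.9,"wx":0,"wy":0,"wz":0},
  {"x":0,"y":-1,"z":0,"wx":0,"wy":0,"wz":0},
])

```text
time: 15.25
tcp_pos: [0.5029, 0.0234, 0.247]
orientation: [0.001, 0.998, 0.058, 0.005]
contact_force: [1.7, 0.4, 0.3]
gripper_width: 0.0853
gripper_force: 0.0
```

>>> arm_command([
  {"x":0,"y":-1,"z":0,"wx":0,"wy":0,"wz":0},
  {"x":0,"y":-1,"z":0,"wx":0,"wy":0,"wz":0},
  {"x":0,"y":-1,"z":0,"wx":0,"wy":0,"wz":0},
  {"x":0,"y":-1,"z":0,"wx":0,"wy":0,"wz":0},
  {"x":0,"y":-1,"z":0,"wx":0,"wy":0,"wz":0},
  {"x":0,"y":-0.5,"z":0,"wx":0,"wy":0,"wz":0},
  {"x":0,"y":0,"z":0,"wx":0,"wy":0,"wz":0},
  {"x":0,"y":0,"z":0,"wx":0,"wy":0,"wz":0},
])

```text
time: 15.92
tcp_pos: [0.4789, 0.1904, 0.2414]
orientation: [0.0, 0.998, 0.062, 0.0]
contact_force: [0.3, -1.2, -0.3]
gripper_width: 0.0856
gripper_force: 0.0
```

Run:
```python
from meas import *
B=[.519,-.016]
for i in range(2):
    im,d=capture("top")
    print("collar",cen("top",im,B,.111,6.5,"collar"),rect(cloud("top",d),yellow(im),(.504,-.0175),(.09,.125)))
    print("rodtop",cen("top",im,[.567,.202],.149,4,"p"))
    k=red(im);v,u=np.where(k);P=cloud("top",d)
    q=np.hypot(P[v,u,0]-.567,P[v,u,1]-.202)<.03
    print("red",ray("top",[u[q].mean(),v[q].mean()],.147),q.sum())
im,d=capture("scene");np.savez("scene4.npz",im=im,d=d);P=cloud("scene",d);v,u=np.where(red(im));q=np.hypot(P[v,u,0]-.567,P[v,u,1]-.202)<.03
print("scene red", ray("scene",[u[q].mean(),v[q].mean()],.127),q.sum())
st([.567,.2015,.26],10)
```

```text
collar (array([519.74, -15.07]), np.float64(66.0)) (741, array([504.2, -17.8]), array([79.9, 54.6]), 7.2, 'z', np.float64(107.6))
rodtop (array([nan, nan]), np.float64(0.0))
red [[568.05796565 201.17467791]] 30
collar (array([519.59, -15.09]), np.float64(67.0)) (737, array([504.2, -17.8]), array([79.7, 54.6]), 7.2, 'z', np.float64(107.6))
rodtop (array([nan, nan]), np.float64(0.0))
red [[567.95592387 200.97680003]] 31
scene red [[560.40686171 202.20249238]] 77
t 16.07 tcp [0.4796 0.1883 0.2412] yaw 6.89 zax [ 0.e+00 -8.e-04 -1.e+00] F [ 0.4  0.3 -1. ] w 0.0849 gf 0.0
units [ 2.946 -0.086 -0.627] wz -0.622meas.py:23: RuntimeWarning: invalid value encountered in scalar divide
  k=(np.hypot(u-u0,v-v0)<r)*w;u0,v0=(u*k).sum()/k.sum(),(v*k).sum()/k.sum()
```

The plate now matches the stand: rect (504.2, −17.8) at 7.2° in both cases, collars within 0.4 mm. Next, the rod.

>>> arm_command([
  {"x":0.3,"y":0,"z":0,"wx":0,"wy":0,"wz":0},
  {"x":0.7,"y":0,"z":0,"wx":0,"wy":0,"wz":0},
  {"x":0.8,"y":-0.03,"z":0,"wx":0,"wy":0,"wz":0},
  {"x":0.8,"y":-0.03,"z":0.4,"wx":0,"wy":0,"wz":0},
  {"x":0.36,"y":0,"z":0.6,"wx":0,"wy":0,"wz":0},
  {"x":0,"y":0,"z":0.6,"wx":0,"wy":0,"wz":0},
  {"x":0,"y":0,"z":0.4,"wx":0,"wy":0,"wz":0},
  {"x":0,"y":0,"z":0,"wx":0,"wy":0,"wz":0},
])

```text
time: 16.73
tcp_pos: [0.5659, 0.2009, 0.1779]
orientation: [0.001, 0.998, 0.061, -0.003]
contact_force: [-0.6, -0.2, 0.9]
gripper_width: 0.0854
gripper_force: 0.0
```

>>> arm_command([
  {"x":0,"y":0,"z":0,"wx":0,"wy":0,"wz":0},
  {"x":0,"y":0,"z":0,"wx":0,"wy":0,"wz":0},
  {"x":0,"y":0,"z":0,"wx":0,"wy":0,"wz":0},
  {"x":0,"y":0,"z":0,"wx":0,"wy":0,"wz":0},
  {"x":0,"y":0,"z":0,"wx":0,"wy":0,"wz":0},
  {"x":0,"y":0,"z":0,"wx":0,"wy":0,"wz":0},
  {"x":0,"y":0,"z":0,"wx":0,"wy":0,"wz":0},
  {"x":0,"y":0,"z":0,"wx":0,"wy":0,"wz":0},
])

```text
time: 17.4
tcp_pos: [0.5672, 0.2026, 0.1813]
orientation: [0.0, 0.998, 0.061, 0.0]
contact_force: [-0.3, -0.0, 0.4]
gripper_width: 0.0853
gripper_force: 0.0
```

```bash
python3 -c "
from h import *
st([.5676,.2009,.111],7)"
```

```text
t 17.4 tcp [0.5672 0.2026 0.1813] yaw 7.03 zax [ 3.e-04  0.e+00 -1.e+00] F [-0.3 -0.   0.4] w 0.0853 gf 0.0
units [0.006 0.057 2.345] wz 0.006
```

>>> arm_command([
  {"x":0.01,"y":0.055,"z":0.2,"wx":0,"wy":0,"wz":0},
  {"x":0,"y":0,"z":0.5,"wx":0,"wy":0,"wz":0},
  {"x":0,"y":0,"z":0.5,"wx":0,"wy":0,"wz":0},
  {"x":0,"y":0,"z":0.5,"wx":0,"wy":0,"wz":0},
  {"x":0,"y":0,"z":0.4,"wx":0,"wy":0,"wz":0},
  {"x":0,"y":0,"z":0.24,"wx":0,"wy":0,"wz":0},
  {"x":0,"y":0,"z":0,"wx":0,"wy":0,"wz":0},
  {"x":0,"y":0,"z":0,"wx":0,"wy":0,"wz":0},
])

```text
time: 18.07
tcp_pos: [0.5676, 0.201, 0.1107]
orientation: [0.0, 0.998, 0.061, -0.0]
contact_force: [0.9, 0.3, 0.4]
gripper_width: 0.0854
gripper_force: 0.0
```

>>> arm_command([
  {"x":0,"y":0,"z":0,"wx":0,"wy":0,"wz":0},
  {"x":0,"y":0,"z":0,"wx":0,"wy":0,"wz":0},
  {"x":0,"y":0,"z":0,"wx":0,"wy":0,"wz":0},
  {"x":0,"y":0,"z":0,"wx":0,"wy":0,"wz":0},
  {"x":0,"y":0,"z":0,"wx":0,"wy":0,"wz":0},
  {"x":0,"y":0,"z":0,"wx":0,"wy":0,"wz":0},
  {"x":0,"y":0,"z":0,"wx":0,"wy":0,"wz":0},
  {"x":0,"y":0,"z":0,"wx":0,"wy":0,"wz":0},
], gripper=0, squeeze=40)

```text
time: 18.73
tcp_pos: [0.5677, 0.2011, 0.1112]
orientation: [-0.0, 0.998, 0.061, 0.0]
contact_force: [-0.4, -0.6, 1.3]
gripper_width: 0.0129
gripper_force: 38.9
```

>>> arm_command([
  {"x":0,"y":0,"z":0,"wx":0,"wy":0,"wz":0},
  {"x":0,"y":0,"z":0,"wx":0,"wy":0,"wz":0},
  {"x":0,"y":0,"z":0,"wx":0,"wy":0,"wz":0},
  {"x":0,"y":0,"z":0,"wx":0,"wy":0,"wz":0},
  {"x":0,"y":0,"z":0,"wx":0,"wy":0,"wz":0},
  {"x":0,"y":0,"z":0,"wx":0,"wy":0,"wz":0},
  {"x":0,"y":0,"z":0,"wx":0,"wy":0,"wz":0},
  {"x":0,"y":0,"z":0,"wx":0,"wy":0,"wz":0},
])

```text
time: 19.4
tcp_pos: [0.5678, 0.2011, 0.1111]
orientation: [-0.0, 0.998, 0.061, 0.0]
contact_force: [-0.4, 0.9, 2.2]
gripper_width: 0.0129
gripper_force: 38.9
```

>>> arm_command([
  {"x":0,"y":0,"z":-0.2,"wx":0,"wy":0,"wz":0},
  {"x":0,"y":0,"z":-0.4,"wx":0,"wy":0,"wz":0},
  {"x":0,"y":0,"z":-0.5,"wx":0,"wy":0,"wz":0},
  {"x":0,"y":0,"z":-0.6,"wx":0,"wy":0,"wz":0},
  {"x":0,"y":0,"z":-0.8,"wx":0,"wy":0,"wz":0},
  {"x":0,"y":0,"z":-0.8,"wx":0,"wy":0,"wz":0},
  {"x":0,"y":0,"z":-0.8,"wx":0,"wy":0,"wz":0},
  {"x":0,"y":0,"z":-0.4,"wx":0,"wy":0,"wz":0},
])

```text
time: 20.07
tcp_pos: [0.5686, 0.2011, 0.2498]
orientation: [-0.0, 0.998, 0.061, 0.002]
contact_force: [0.9, 0.2, 0.2]
gripper_width: 0.0131
gripper_force: 39.1
```

>>> arm_command([
  {"x":-0.1,"y":0.3,"z":0,"wx":0,"wy":0,"wz":0},
  {"x":-0.3,"y":0.8,"z":0,"wx":0,"wy":0,"wz":0},
  {"x":-0.36,"y":1,"z":0,"wx":0,"wy":0,"wz":0},
  {"x":-0.36,"y":1,"z":0,"wx":0,"wy":0,"wz":0},
  {"x":-0.36,"y":1,"z":0,"wx":0,"wy":0,"wz":0},
  {"x":-0.36,"y":1,"z":0,"wx":0,"wy":0,"wz":0},
  {"x":-0.36,"y":1,"z":0,"wx":0,"wy":0,"wz":0},
  {"x":-0.28,"y":0.9,"z":0,"wx":0,"wy":0,"wz":0},
])

```text
time: 20.73
tcp_pos: [0.5172, -0.0196, 0.2445]
orientation: [0.0, 0.998, 0.06, -0.002]
contact_force: [-0.1, -0.4, -0.7]
gripper_width: 0.0132
gripper_force: 39.1
```

>>> arm_command([
  {"x":0,"y":0,"z":0,"wx":0,"wy":0,"wz":0},
  {"x":0,"y":0,"z":0,"wx":0,"wy":0,"wz":0},
  {"x":0,"y":0,"z":0.1,"wx":0,"wy":0,"wz":0},
  {"x":0,"y":0,"z":0.2,"wx":0,"wy":0,"wz":0},
  {"x":0,"y":0,"z":0.2,"wx":0,"wy":0,"wz":0},
  {"x":0,"y":0,"z":0.1,"wx":0,"wy":0,"wz":0},
  {"x":0,"y":0,"z":0,"wx":0,"wy":0,"wz":0},
  {"x":0,"y":0,"z":0,"wx":0,"wy":0,"wz":0},
])

```text
time: 21.4
tcp_pos: [0.5194, -0.016, 0.2275]
orientation: [-0.0, 0.998, 0.062, -0.0]
contact_force: [-0.3, -0.0, -0.4]
gripper_width: 0.013
gripper_force: 39.1
```

Run:
```python
from meas import *
p,y=st([.5195,-.0164,.225],7.03)
im,d=capture("scene");np.savez("scene5.npz",im=im,d=d)
tip=p[2]-.1112+.007;print("tip z",tip)
big=cv2.resize(im,None,fx=8,fy=8,interpolation=cv2.INTER_CUBIC)
f=lambda X:tuple(((proj("scene",X)[0]+.5)*8-.5).round().astype(int).tolist())
L=lambda a,b,col:cv2.line(big,f(a),f(b),col,1)
L([p[0],p[1],tip],[p[0],p[1],tip+.14],(0,0,255))
L([p[0],p[1],.111],[p[0],p[1],tip],(255,0,255))
t=np.linspace(0,6.29,40)
for r in(.0095,.0055): cv2.polylines(big,[np.array([f([.5195+r*np.cos(a),-.0164+r*np.sin(a),.111]) for a in t])],True,(0,0,255),1)
u,v=f([.5195,-.0164,.14]);cv2.imwrite("pics/c5.png",big[v-260:v+300,u-280:u+280,::-1])
```

```text
t 21.4 tcp [ 0.5194 -0.016   0.2275] yaw 7.08 zax [-9.e-04  1.e-04 -1.e+00] F [-0.3 -0.  -0.4] w 0.013 gf 39.1
units [0.003 0.013 0.082] wz 0.011
tip z 0.12326981692675137
```

View pics/c5.png

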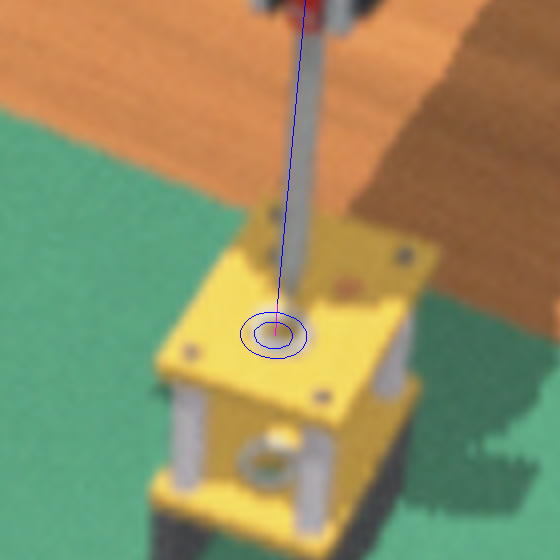

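Run:
```python
from meas import *
from scipy.optimize import minimize
n="scene";p=np.array([.5194,-.016])
a=np.load("scene4.npz");P=cloud(n,a["d"]);im=a["im"]
m=cv2.morphologyEx((yellow(im)&(P[...,2]>.088)&(np.hypot(P[...,0]-.504,P[...,1]+.016)<.07)).astype(np.uint8),cv2.MORPH_CLOSE,np.ones((9,9)))
def model(q):
    c,s=np.cos(q[2]),np.sin(q[2])
    X=[[q[0]/1000+c*x-s*y,q[1]/1000+s*x+c*y,z] for x in(-.04,.04) for y in(-.028,.028) for z in(.102,.108)]
    h=cv2.convexHull(((proj(n,X)+.5)*8-.5).astype(np.float32));M=np.zeros((384*8,512*8),np.uint8)
    cv2.fillConvexPoly(M,(h*16).round().astype(int),255,shift=4);return cv2.resize(M,(512,384),interpolation=cv2.INTER_AREA)/255.
r=minimize(lambda q:((model(q)-m)**2).sum(),[503,-16,.124],method="Nelder-Mead",options=dict(initial_simplex=[[503,-16,.124],[505,-16,.124],[503,-14,.124],[503,-16,.15]],maxfev=90))
q=r.x;B=q[:2]+15*np.array([np.cos(q[2]),np.sin(q[2])]);print("plate scene",q.round(2),"fun",r.fun,"bush",B.round(2))
b=np.load("scene5.npz");im=b["im"];P=cloud(n,b["d"]);hsv=cv2.cvtColor(im,cv2.COLOR_RGB2HSV).astype(float)
near=(np.hypot(P[...,0]-p[0],P[...,1]-p[1])<.02)
D=[];C=[]
for z in np.arange(.143,.215,.006):
    u0,v0=proj(n,[p[0],p[1],z])[0];v=int(round(v0));row=slice(int(u0)-6,int(u0)+9)
    w=np.clip((110-hsv[v,row,1])/60,0,1)*near[v,row]
    if w.sum()<1.5: continue
    uc=(np.arange(row.start,row.stop)*w).sum()/w.sum()
    # predicted u of axis at this row
    z2=z+np.array([-.002,.002]);pr=proj(n,[[p[0],p[1],zz] for zz in z2]);D.append((z,uc-np.interp(-v,-pr[::1,1] if pr[0,1]<pr[1,1] else -pr[:,1],pr[:,0])))
    k=w>.6;C.append(P[v,row][k].mean(0) if k.any() else [np.nan]*3)
D=np.array(D);C=np.array(C);print("axis du px by z",D.round(2).tolist());print("cloud",C.round(4).tolist())
c=get_calibration(n);vd=np.array(c["xyz"][:2])-p;vd/=np.linalg.norm(vd);print("to-camera dir",vd.round(3),"mm per px",(1000*np.linalg.norm(np.array(c["xyz"])-[.52,-.016,.15])/(192/np.tan(np.radians(c["fovy"])/2))).round(2))
print("axis est (cloud mean - 3.1mm)",(np.nanmean(C[:,:2],0)*1000-3.1*vd).round(2))
```

```text
plate scene [ 5.0185e+02 -1.7590e+01  1.3000e-01] fun 18.66715878508266 bush [516.72 -15.66]
axis du px by z [[0.14, 1.18], [0.15, 1.16], [0.16, 0.83], [0.16, 1.13], [0.17, 1.25], [0.17, 1.22], [0.18, 1.17], [0.19, 1.04], [0.19, 1.13], [0.2, 1.19], [0.2, 1.22], [0.21, 1.15], [0.22, 1.13]]
cloud [[0.5197, -0.013, 0.1448], [0.5195, -0.0123, 0.1509], [0.5193, -0.0141, 0.1558], [0.5212, -0.0124, 0.1639], [0.5211, -0.0129, 0.1693], [0.5215, -0.0119, 0.1758], [0.5213, -0.0125, 0.181], [0.5214, -0.0119, 0.1896], [0.521, -0.0126, 0.1945], [0.5213, -0.0128, 0.2], [0.5206, -0.0125, 0.205], [0.5207, -0.0129, 0.2102], [0.5216, -0.0119, 0.2191]]
to-camera dir [0.897 0.442] mm per px 2.24
axis est (cloud mean - 3.1mm) [518.02 -13.96]
```

The rod hangs upright: its axis offset is constant along the shaft. Its tip is near (286,305), just above the collar near (287,333). The measured relative error is about 0.5 mm, so I correct that and insert slowly.

>>> arm_command([
  {"x":0.016,"y":0.02,"z":0,"wx":0,"wy":0,"wz":0},
  {"x":0,"y":0,"z":0.15,"wx":0,"wy":0,"wz":0},
  {"x":0,"y":0,"z":0.2,"wx":0,"wy":0,"wz":0},
  {"x":0,"y":0,"z":0.2,"wx":0,"wy":0,"wz":0},
  {"x":0,"y":0,"z":0.2,"wx":0,"wy":0,"wz":0},
  {"x":0,"y":0,"z":0.2,"wx":0,"wy":0,"wz":0},
  {"x":0,"y":0,"z":0.05,"wx":0,"wy":0,"wz":0},
  {"x":0,"y":0,"z":0,"wx":0,"wy":0,"wz":0},
])

```text
time: 22.12
tcp_pos: [0.5196, -0.0171, 0.1971]
orientation: [-0.0, 0.998, 0.061, -0.001]
contact_force: [-0.0, -0.0, 0.1]
gripper_width: 0.0127
gripper_force: 39.1
```

```bash
python3 -c "
from h import *
s=sense();st([.51995,-.01655,.1312],7.03);print(np.round(s['ft_torque'],3))"
```

```text
t 22.12 tcp [ 0.5196 -0.0171  0.1971] yaw 7.02 zax [-0.0016  0.     -1.    ] F [-0.  -0.   0.1] w 0.0127 gf 39.1
units [ 0.018 -0.017  2.197] wz -0.001
[-0.014  0.022  0.04 ]
```

>>> arm_command([
  {"x":0.008,"y":-0.01,"z":0.1,"wx":0,"wy":0,"wz":0},
  {"x":0,"y":0,"z":0.2,"wx":0,"wy":0,"wz":0},
  {"x":0,"y":0,"z":0.2,"wx":0,"wy":0,"wz":0},
  {"x":0,"y":0,"z":0.2,"wx":0,"wy":0,"wz":0},
  {"x":0,"y":0,"z":0.2,"wx":0,"wy":0,"wz":0},
  {"x":0,"y":0,"z":0,"wx":0,"wy":0,"wz":0},
  {"x":0,"y":0,"z":0,"wx":0,"wy":0,"wz":0},
  {"x":0,"y":0,"z":0,"wx":0,"wy":0,"wz":0},
])

```text
time: 22.78
tcp_pos: [0.5204, -0.0168, 0.171]
orientation: [-0.0, 0.998, 0.061, 0.0]
contact_force: [-0.1, 0.4, 0.0]
gripper_width: 0.0127
gripper_force: 39.1
```

Run:
```python
from meas import *
p,y=st([.51995,-.01655,.1312],7.03)
im,d=capture("scene");np.savez("scene6.npz",im=im,d=d)
u,v=proj("scene",[.51,-.017,.09])[0].astype(int)
cv2.imwrite("pics/c6.png",cv2.resize(im[v-30:v+30,u-30:u+30],(600,600),interpolation=cv2.INTER_CUBIC)[...,::-1])
```

```text
t 22.78 tcp [ 0.5204 -0.0168  0.171 ] yaw 7.02 zax [ 1.e-04  0.e+00 -1.e+00] F [-0.1  0.4  0. ] w 0.0127 gf 39.1
units [-0.014 -0.009  1.327] wz -0.001
```

View pics/c6.png

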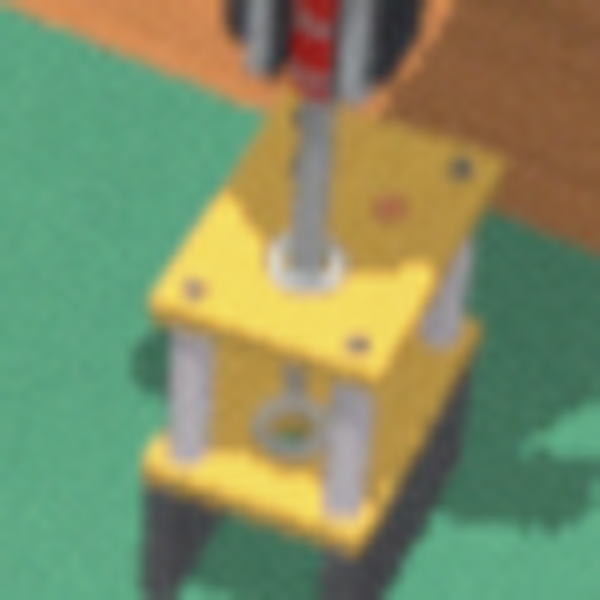

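The rod passes through the upper collar at (306,262). Its nose at (297,385) points to within about 0.3 mm of the lower bore centre at (292,425). Continuing down.

>>> arm_command([
  {"x":0,"y":0,"z":0.1,"wx":0,"wy":0,"wz":0},
  {"x":0,"y":0,"z":0.15,"wx":0,"wy":0,"wz":0},
  {"x":0,"y":0,"z":0.15,"wx":0,"wy":0,"wz":0},
  {"x":0,"y":0,"z":0.15,"wx":0,"wy":0,"wz":0},
  {"x":0,"y":0,"z":0.15,"wx":0,"wy":0,"wz":0},
  {"x":0,"y":0,"z":0,"wx":0,"wy":0,"wz":0},
  {"x":0,"y":0,"z":0,"wx":0,"wy":0,"wz":0},
  {"x":0,"y":0,"z":0,"wx":0,"wy":0,"wz":0},
])

```text
time: 23.5
tcp_pos: [0.5203, -0.0168, 0.15]
orientation: [0.0, 0.998, 0.061, 0.0]
contact_force: [0.2, -0.6, 0.5]
gripper_width: 0.0128
gripper_force: 39.1
```

Nose inside the lower bush with no load. Finishing the descent.

>>> arm_command([
  {"x":0,"y":0,"z":0.1,"wx":0,"wy":0,"wz":0},
  {"x":0,"y":0,"z":0.13,"wx":0,"wy":0,"wz":0},
  {"x":0,"y":0,"z":0.13,"wx":0,"wy":0,"wz":0},
  {"x":0,"y":0,"z":0.13,"wx":0,"wy":0,"wz":0},
  {"x":0,"y":0,"z":0.1,"wx":0,"wy":0,"wz":0},
  {"x":0,"y":0,"z":0.03,"wx":0,"wy":0,"wz":0},
  {"x":0,"y":0,"z":0,"wx":0,"wy":0,"wz":0},
  {"x":0,"y":0,"z":0,"wx":0,"wy":0,"wz":0},
])

```text
time: 24.17
tcp_pos: [0.5202, -0.0168, 0.1313]
orientation: [0.0, 0.998, 0.061, -0.0]
contact_force: [-0.4, 0.5, -1.1]
gripper_width: 0.0124
gripper_force: 39.1
```

Run:
```python
from meas import *
p,y=st([.5202,-.0168,.1312],7.03);print(np.round(sense()["ft_torque"],3))
im,d=capture("scene")
u,v=proj("scene",[.51,-.017,.09])[0].astype(int)
cv2.imwrite("pics/c7.png",cv2.resize(im[v-34:v+34,u-34:u+34],(600,600),interpolation=cv2.INTER_CUBIC)[...,::-1])
```

```text
t 24.17 tcp [ 0.5202 -0.0168  0.1313] yaw 7.02 zax [-1.e-04 -0.e+00 -1.e+00] F [-0.4  0.5 -1.1] w 0.0124 gf 39.1
units [-0.002  0.     0.003] wz -0.002
[ 0.03  -0.022 -0.   ]
```

View pics/c7.png

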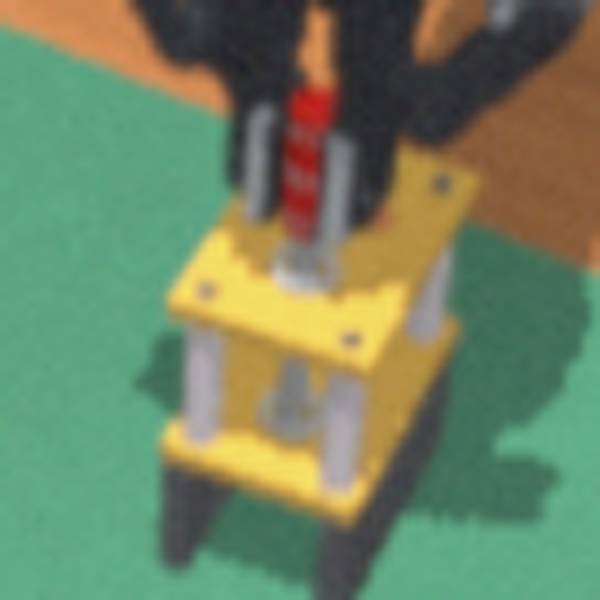

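The rod runs through the upper collar at (303,270) and into the lower one at (292,410). The handle ends at about (300,238), clear of the collar; the plate is still flush and there is almost no force. Handing in.

```bash
python3 -c "
from bench import *
print(job_done())"
```

```text
the job is handed in; nothing more can be done
None
```

The job is handed in at about 24 s: the plate lies flush on the pillars, and the gripper holds the rod upright through both bushes, with its nose about 20 mm below the lower plate by calculation (not seen directly) and its handle clear of the upper bush.

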